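# Fit the drip collar and find which way the mini keg's cap unscrews

### The arm

A 7-joint arm with a two-finger parallel gripper is mounted at the origin on a cart in front of the work surface, level with it; the furniture and walls round the work are solid. World frame = base frame: x ahead of the robot, y to its left, z up, the work surface at z = 0. Lengths are in mm, angles in rad, forces in N, time in s.
With the tool pointing down it reaches from about 350 to 775 mm from the base axis. Payload 3.1 kg.
Tool frame: the origin (TCP) lies midway between the tips of the shut fingers; the grasp point (between the pads) lies 19 mm behind it (bot.pinch_z is the distance from the TCP to the grasp point, in mm); z points along the fingers, y is the direction in which the jaws open and shut (so a half turn about z gives the same grasp; the last joint's range is limited). The gripper opens to 85 mm and grips with 20 to 120 N. Pads are 22 mm wide; open, the fingers measure 114 mm over their backs; the gripper's body (76 mm by 85 mm) begins 54 mm behind the grasp point. The pads swing forward as they close: fully open they stand 13 mm farther back than shut.
Start: joints at [-0.042, 0.311, 0.014, 1.512, -0.004, 1.319, -0.027], TCP at [550.016, 0.032, 231.304] pointing down, gripper open.
Joint ranges: [-2.7, 2.7], [-0.3, 1.91], [-1.27, 1.3], [0.12, 2.57], [-1.44, 4.58], [0.2, 2.03], [-3.05, 3.05]. Speed limits (rad/s): [2.79, 2.79, 3.14, 3.14, 3.14, 3.14, 3.14].

### API

Orientations are given as a unit quaternion [x, y, z, w].
In Python, from rig import bot, grab_frame, calibration gives the robot as it stands.
- The arm moves only by the tool send_rows, never from a script. Its argument "targets" is a list of rows, each a list of 7 numbers: the opening, from 0 (shut) to 1 (fully open), then the shift along the tool's x, y, z in m, then the turn, a rotation vector about the tool's x, y, z in rad. In form: [[hand, dx, dy, dz, wx, wy, wz], ...]. A call has 1 to 10 rows; each row is the pose to reach, as a shift and turn from the pose commanded when the call began, along the tool's axes at that moment; what a row does not reach only later rows make up. A row lasts 1/10 s, in which the tool goes at most 50 mm and 8.59 degrees, less where a joint would pass 70% of its speed; a pose out of reach is approached as far as the arm can. A call with a gripper value outside its range is refused whole. The fingers move at their own pace and stop on an object; the grip force is fixed at half the most. Time passes only in rows, so rows that repeat a pose let the fingers close. It gives the time, the measured TCP pose, the force and the opening at its end, in the units of the state.
- bot.sense(): the state, without advancing time (a new reading comes with each control period).
- grab_frame(name): name is "scene" or "side" or "wrist"; returns the picture (480x640x3 uint8, red, green, blue); there is no depth.
- calibration(name): a dict with "camera_matrix" (3x3 intrinsics, pixels), "R" (3x3) and "t" (3): a world point X has camera coordinates R X + t. Camera axes: x right, y down, z forward; pixel columns grow to the right and rows downward; lengths in mm; the calibration is good to about 2 mm. A picture is of the moment at which its call begins: read the wrist's pose just before it. calibration takes no time and is no camera call; for the wrist camera it gives the pose at the moment of the call.
- bot.close_job(): hands the job in, once; it reports no verdict.
The state is a dict: "clock": time; "q": joint angles; "joint_vel": joint speeds; "joint_efforts": joint torques, N m; "ee_pos": TCP position; "orientation": TCP orientation; "wrist_force": force on the tool from outside, world axes, zero at the start; "moment": the same for the moment, N m; "width": opening from 0.0 (shut) to 1.0 (fully open).
Only numpy, scipy, OpenCV 4.12 (cv2) and the standard library are available. Lean on these libraries where they do the work, as an engineer would, in place of code of your own. Each camera call takes 0.05 s, during which the arm holds its last target. There are 200 camera calls.

### The job

The left-hand one of the two steel mini kegs, as the robot sees them, is about to be topped up: slip the drip collar over its capped filler neck until it sits level on the keg's shoulder, and let go of it. Then take the cap off: the two kegs are threaded opposite ways and nobody remembers which is which, so try it gently one way and the other, do not force it, turn it the way that it gives and lift it off. Finish while still holding the cap in the gripper over the keg, at least 5 cm higher than it sat, with the collar left in place; leave the other keg's cap and the things around alone.

Things in the scene. Friction and masses are not known exactly. Their poses are not given: they have to be found in the camera images.
- keg_a_shoulder (a point): centre of the flat shoulder on top of keg_a, 150 mm over the worktop, z up; the keg's tap points along -x. From the shoulder rise a spigot 39 mm across, 5 mm high, and on the same axis the filler neck with its cap. The kegs stand side by side in either order, at least 0.15 m apart in y: the left-hand one, to be worked on, has the larger y.
- keg_b_shoulder (a point): centre of the flat shoulder on top of keg_b, 150 mm over the worktop, z up; the keg's tap points along -x. From the shoulder rise a spigot 39 mm across, 5 mm high, and on the same axis the filler neck with its cap. The kegs stand side by side in either order, at least 0.15 m apart in y: the left-hand one, to be worked on, has the larger y.
- cap_a_bar (a point): centre of the finger bar on keg_a's black cap. Bar: 32 mm long (along this x), 11 thick (y), 24 high; under it the round cap, 38 mm across, 23 high. When on, over the shoulder: cap's flat top 30 mm, bar's centre 42, bar's top 54. It is done up to its stop. Turned the wrong way it is blocked within 0.1 rad; the right way it goes easily, without rising.
- cap_b_bar (a point): centre of the finger bar on keg_b's black cap. Bar: 32 mm long (along this x), 11 thick (y), 24 high; under it the round cap, 38 mm across, 23 high. When on, over the shoulder: cap's flat top 30 mm, bar's centre 42, bar's top 54. It is done up to its stop. Turned the wrong way it is blocked within 0.1 rad; the right way it goes easily, without rising.
- collar_center (a point): centre, half-way up, of the drip collar: a loose steel ring lined with dark felt, open at both ends, 54 mm outside, 42 mm bore, 22 mm high, about 80 g, lying flat on the worktop at the left; z along its bore. It passes over the cap with 2 mm to spare all round; seated, it surrounds the spigot and its point is 11 mm over the shoulder.
- collar: the drip collar; origin at the centre of its underside
- cap_a: the cap of keg_a, about 70 g; origin at the centre of its lower edge, 35 mm below the bar's centre. It has a steep part-turn thread: turned the right way by 75 to 120 degrees (85 is good) it lifts straight off; before that the thread holds it down. The neck reaches 19 mm up into it.
- cap_b: the cap of keg_b, about 70 g; origin at the centre of its lower edge, 35 mm below the bar's centre. It has a steep part-turn thread: turned the right way by 75 to 120 degrees (85 is good) it lifts straight off; before that the thread holds it down. The neck reaches 19 mm up into it.
- keg_a: one of two steel mini kegs that look alike: round body 112 mm across with a small tap, on a black dock 132 mm across that is bolted down, so it does not move. Origin on the worktop under its centre. The thread hands of the two kegs are opposite; which has which is not told and cannot be seen.
- keg_b: one of two steel mini kegs that look alike: round body 112 mm across with a small tap, on a black dock 132 mm across that is bolted down, so it does not move. Origin on the worktop under its centre. The thread hands of the two kegs are opposite; which has which is not told and cannot be seen.
- tumbler: a clear drinking glass, 78 mm across, 92 mm high, to be left alone; origin at the centre of its foot
- jigger: a steel double jigger, 43 mm across, 73 mm high, to be left alone; origin at the centre of its foot
- lime: a lime, about 50 mm, to be left alone; origin under its centre
Mind the look-alikes: they are no part of the job. There is more than one size of the collar; the job needs the smallest.

How it is judged (in metres and radians):
On the way:
1. the collar sits level on the left-hand keg's shoulder, let go, while that keg's cap is still on (((world y of keg_a_shoulder above -0.115 m and horizontal distance between collar_center and keg_a_shoulder below 0.004 m and z of collar_center in the frame of keg_a_shoulder between 0.008 and 0.014 m and angle between collar_center's own z axis and vertical below 0.08 rad and contact force between the fingers and collar below 0.3 N and z of cap_a_bar in the frame of keg_a_shoulder below 0.048 m) or (world y of keg_b_shoulder above -0.115 m and horizontal distance between collar_center and keg_b_shoulder below 0.004 m and z of collar_center in the frame of keg_b_shoulder between 0.008 and 0.014 m and angle between collar_center's own z axis and vertical below 0.08 rad and contact force between the fingers and collar below 0.3 N and z of cap_b_bar in the frame of keg_b_shoulder below 0.048 m))), for 0.2 s.
At the end, for the whole second after the job is handed in: The gripper holds the left-hand keg's cap at rest, within 5 cm of that keg's axis, at least 4 cm higher than it sat, clear of keg and collar; the collar, untouched, lies level on the shoulder (centred to 4 mm, height to 3 mm, tilt under 0.08 rad); the other cap is still on (((world y of keg_a_shoulder above -0.115 m and horizontal distance between collar_center and keg_a_shoulder below 0.004 m and z of collar_center in the frame of keg_a_shoulder between 0.008 and 0.014 m and angle between collar_center's own z axis and vertical below 0.08 rad and contact force between the fingers and collar below 0.3 N and z of cap_a_bar in the frame of keg_a_shoulder above 0.082 m and horizontal distance between cap_a_bar and keg_a_shoulder below 0.05 m and contact force between the fingers and cap_a above 1 N and contact force between cap_a and keg_a below 0.05 N and contact force between cap_a and collar below 0.05 N and linear speed of cap_a below 0.03 m/s and z of cap_b_bar in the frame of keg_b_shoulder below 0.048 m and horizontal distance between cap_b_bar and keg_b_shoulder below 0.006 m) or (world y of keg_b_shoulder above -0.115 m and horizontal distance between collar_center and keg_b_shoulder below 0.004 m and z of collar_center in the frame of keg_b_shoulder between 0.008 and 0.014 m and angle between collar_center's own z axis and vertical below 0.08 rad and contact force between the fingers and collar below 0.3 N and z of cap_b_bar in the frame of keg_b_shoulder above 0.082 m and horizontal distance between cap_b_bar and keg_b_shoulder below 0.05 m and contact force between the fingers and cap_b above 1 N and contact force between cap_b and keg_b below 0.05 N and contact force between cap_b and collar below 0.05 N and linear speed of cap_b below 0.03 m/s and z of cap_a_bar in the frame of keg_a_shoulder below 0.048 m and horizontal distance between cap_a_bar and keg_a_shoulder below 0.006 m))); the arm keeps its last pose, push and grip.
It fails at once if the cap is forced against its thread (over 200 N between cap and keg) (contact force between cap_a and keg_a above 200 N or contact force between cap_b and keg_b above 200 N).
It fails at once if the right-hand keg's cap is disturbed ((not (world y of keg_a_shoulder above -0.115 m) and distance of cap_a_bar from where it was at the start of the episode above 0.01 m) or (not (world y of keg_b_shoulder above -0.115 m) and distance of cap_b_bar from where it was at the start of the episode above 0.01 m)).
It fails at once if the glass, the jigger or the lime is knocked away (distance of any of tumbler, jigger, lime from where it was at the start of the episode above 0.04 m).
It also fails if it takes over 72 s, if anything falls off the work surface, if the arm or the gripper's body presses on something with over 40 N, if the wrist force passes 120 N, or if a joint passes its speed limit or range.

## Working session

There is one attempt and no reset: what is moved stays moved. The work goes in short steps, Python scripts to look and compute and a tool call to move; the robot and the scene stay as the last step left them, time stands still between calls to the robot, and variables do not carry over. Pictures are saved under pics/ and viewed, about 8 in all and at most 12, crops included, and the job is handed in when it is done.

Besides the shell and the picture viewer there is one more tool, called after "Call:" as name(argument=value, ...), one argument or row to a line, values as JSON. send_rows: Moves the arm, as the interface text tells. Its arguments: {"type":"object","properties":{"targets":{"type":"array"}},"required":["targets"]}

```bash
mkdir -p pics; cat > h.py <<'E'
import numpy as np, cv2
from rig import bot, grab_frame, calibration
def snap(n,f,crop=None,s=1):
    im=grab_frame(n)[:,:,::-1]
    cv2.imwrite('pics/raw_'+f,im)
    if crop: x0,y0,x1,y1=crop; im=im[y0:y1,x0:x1]
    cv2.imwrite('pics/'+f,cv2.resize(im,None,fx=s,fy=s,interpolation=cv2.INTER_CUBIC))
def proj(n,P,c=None):
    c=c or calibration(n); K,R,t=[np.array(c[k],float) for k in('camera_matrix','R','t')]
    p=(R@np.array(P,float).reshape(-1,3).T).T+t.ravel(); p=p@K.T; return p[:,:2]/p[:,2:]
def ray(n,uv,z,c=None):
    c=c or calibration(n); K,R,t=[np.array(c[k],float) for k in('camera_matrix','R','t')]
    C=-R.T@t.ravel(); d=R.T@np.linalg.inv(K)@np.array([*uv,1.]); return C+d*(z-C[2])/d[2]
E
python3 - <<'E'
from h import *
print(bot.sense(), bot.pinch_z)
ims=[]
for n in('scene','side','wrist'):
    snap(n,n+'0.png'); c=calibration(n); R=np.array(c['R']);print(n,c['camera_matrix'],(-R.T@np.array(c['t']).ravel()).round(),R[2].round(2))
E
```

```text
{'clock': 0.0, 'q': array([-0.04168649,  0.31175289,  0.01401136,  1.51308227, -0.00441461,
        1.31917991, -0.02716318]), 'joint_vel': array([ 0.00029492,  0.00077276,  0.00149972,  0.00084353, -0.00071998,
        0.0010085 ,  0.00162905]), 'joint_efforts': array([-8.45983850e-04, -3.79911804e+01,  1.45537080e-01, -2.30588043e+01,
        1.22032766e-02,  1.37352623e-02,  4.05736500e-06]), 'ee_pos': array([ 5.49264990e+02, -9.33333837e-04,  2.30195990e+02]), 'orientation': array([ 0.70707874,  0.70713381, -0.00087661, -0.00081324]), 'wrist_force': array([ 0.30476527, -0.24587092, -0.17405956]), 'moment': array([ 0.00894649, -0.02052658,  0.04123454]), 'width': 1.0006604077623125} 18.700000000000003
scene [[478.11817722   0.         320.49099047]
 [  0.         478.11817722 237.7546169 ]
 [  0.           0.           1.        ]] [1422.  -47.  613.] [-0.88  0.04 -0.48]
side [[574.92385774   0.         311.24575921]
 [  0.         574.92385774 239.03812299]
 [  0.           0.           1.        ]] [1015.  465. 1243.] [-0.35 -0.35 -0.87]
wrist [[345.1047083    0.         319.44198311]
 [  0.         345.1047083  239.86947322]
 [  0.           0.           1.        ]] [550.  71. 374.] [-0.   -0.28 -0.96]
```

View pics/scene0.png

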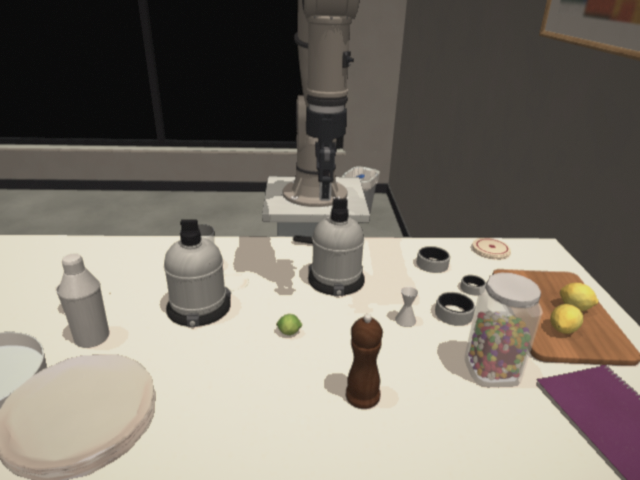

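View pics/side0.png

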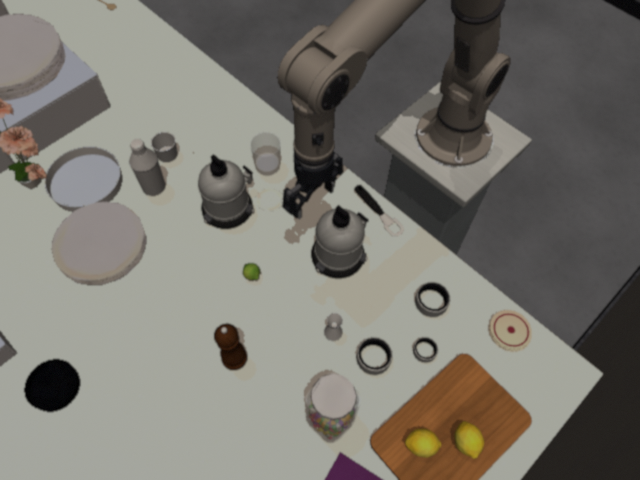

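The scene camera faces the robot, so robot-left is image-right. The left-hand keg is at scene (338,250), side (340,235). There are three rings in side: (432,298), (374,355) and (426,349). The last looks smallest, about 24 px wide, and sits at scene (473,284). I'll confirm in an enlarged crop.

```bash
python3 - <<'E'
from h import *
for uv,z in (((340,213),204),((217,160),204),((426,349),11),((432,298),11),((374,355),11),((334,328),0)): print(uv,ray('side',uv,z).round())
for uv,z in (((340,205),204),((190,226),204),((473,284),11)): print('scene',ray('scene',uv,z).round())
im=cv2.imread('pics/raw_side0.png')
a=cv2.resize(im[190:290,290:390],(400,400),interpolation=cv2.INTER_CUBIC)
b=cv2.resize(im[280:380,350:450],(400,400),interpolation=cv2.INTER_CUBIC)
cv2.imwrite('pics/crop1.png',np.hstack([a,b]))
E
```

```text
(340, 213) [508.  40. 204.]
(217, 160) [ 606. -252.  204.]
(426, 349) [533. 345.  11.]
(432, 298) [428. 275.  11.]
(374, 355) [626. 273.  11.]
(334, 328) [641. 164.   0.]
scene [532.  33. 204.]
scene [ 631. -251.  204.]
scene [533. 344.  11.]
```

View pics/crop1.png

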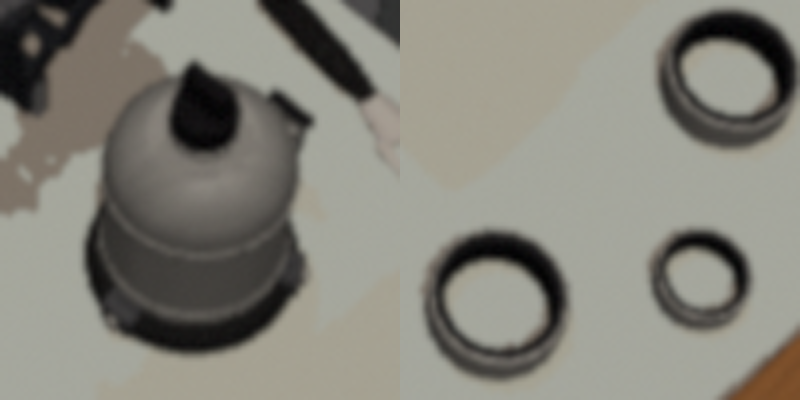

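The smallest ring is at side (425,349.5), about 24 px against 34 px for the others, at roughly world (532,345). Next is the wrist view for the cap.

View pics/wrist0.png

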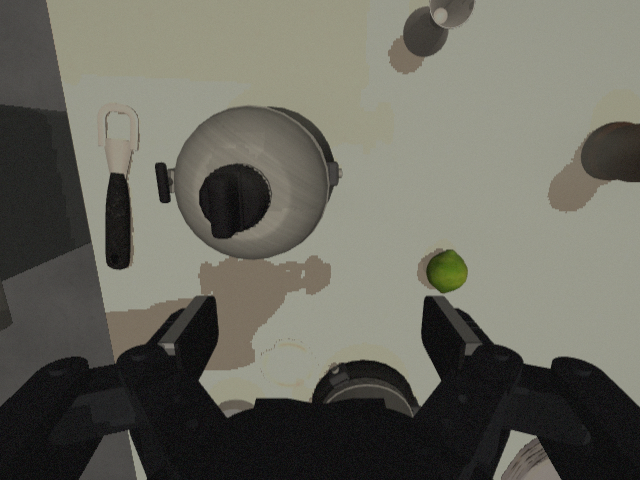

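```bash
python3 - <<'E'
from h import *
c=calibration('wrist')
print(ray('wrist',(242,198),178,c), ray('wrist',(320,240),178,c))
print(ray('side',(461,356),0),ray('side',(372,437),0))
E
```

```text
[505.63920701  39.39321101 178.        ] [550.17030908  14.4496044  178.        ]
[485.06183862 408.77659013   0.        ] [755.65857623 388.04017795   0.        ]
```

Call:
send_rows(
  targets=[
    [1, 0, 0, -0.03, 0, 0, 0],
    [1, 0.02, -0.022, -0.03, 0, 0, 0],
    [1, 0.04, -0.044, -0.03, 0, 0, 0],
    [1, 0.04, -0.044, -0.03, 0, 0, 0],
    [1, 0.04, -0.044, -0.03, 0, 0, 0],
    [1, 0.04, -0.044, -0.03, 0, 0, 0],
  ],
)

```text
clock: 0.75
ee_pos: [506.4, 39.0, 261.1]
orientation: [0.708, 0.707, -0.0, 0.0]
wrist_force: [0.1, -0.3, -0.6]
width: 0.999
```

```bash
python3 - <<'E'
from h import *
import pickle
c=calibration('wrist'); s=bot.sense(); snap('wrist','w1.png',(220,120,420,320),3)
pickle.dump(c,open('w1.pkl','wb')); print(s['ee_pos'],s['orientation'],s['clock'])
E
```

```text
[506.35995564  38.99803978 261.06368193] [ 7.07544491e-01  7.06668661e-01 -3.24990426e-04  3.02084053e-04] 0.75
```

View pics/w1.png

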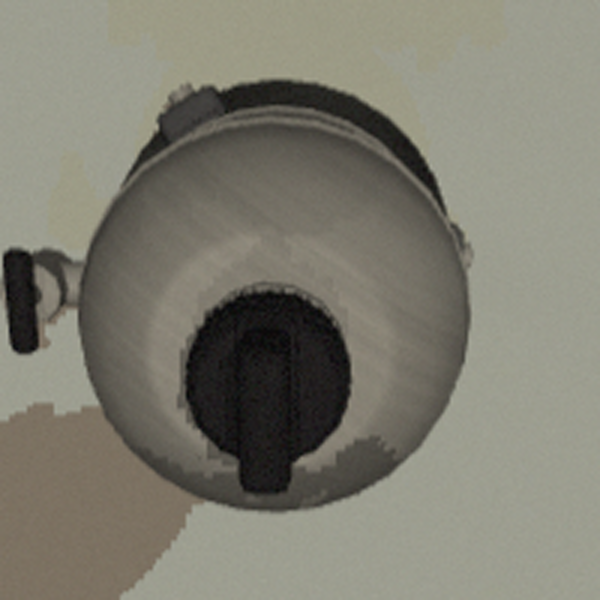

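```bash
cat > fit.py <<'E'
from h import *
from scipy.optimize import minimize
A=np.linspace(0,2*np.pi,40,endpoint=False); CI=np.c_[np.cos(A),np.sin(A)]
def cyl(x,y,r,z0,z1): return np.vstack([np.c_[CI*r+[x,y],np.full(40,z)] for z in(z0,z1)])
def box(x,y,a,z0,z1):
    u=np.array([np.cos(a),np.sin(a)]); v=np.array([-u[1],u[0]])
    return np.array([[*(np.array([x,y])+i*16*u+j*5.5*v),z] for i in(-1,1) for j in(-1,1) for z in(z0,z1)])
S=4
def hull(m,c,P):
    p=proj('',P,c); h=cv2.convexHull(((p+.5)*S*16).astype(np.int32)-8); cv2.fillPoly(m,[h],1,shift=4)
def capfit(im,c,x0,th=45,dz=0):
    g=cv2.GaussianBlur(im,(3,3),0).max(2); uv=proj('',[*x0[:2],180],c)[0].astype(int)
    m=(g<th).astype(np.uint8); w=np.zeros_like(m); cv2.circle(w,tuple(map(int,uv)),55,1,-1); m&=w
    n,l,st,_=cv2.connectedComponentsWithStats(m); m=(l==l[uv[1],uv[0]]).astype(np.uint8)
    M=cv2.resize(m.astype(np.float32),None,fx=S,fy=S,interpolation=cv2.INTER_LINEAR)>.5
    def cost(p):
        r=np.zeros(M.shape,np.uint8); hull(r,c,cyl(p[0],p[1],19,157+dz,180+dz)); hull(r,c,box(p[0],p[1],p[2],180+dz,204+dz))
        return 1-(M&(r>0)).sum()/(M|(r>0)).sum()
    sx=np.array([x0]+[np.array(x0)+d for d in np.diag([4,4,.2])])
    o=minimize(cost,x0,method='Nelder-Mead',options=dict(initial_simplex=sx,xatol=.01,fatol=1e-5)); return o.x,o.fun
E
python3 - <<'E'
from fit import *
import pickle
im=cv2.imread('pics/raw_w1.png');c=pickle.load(open('w1.pkl','rb'))
for th in(35,45,55): print(th,capfit(im,c,[505,39,1.57],th))
c0=calibration('scene')
for nm in('side','scene'):
  for th in (40,50): print(nm,capfit(cv2.imread(f'pics/raw_{nm}0.png'),calibration(nm),[503,37,1.57],th))
E
```

```text
35 (array([499.32645533,  39.16014268,   1.55889189]), np.float64(0.1102351830299304))
45 (array([499.44644881,  38.80705089,   1.59148928]), np.float64(0.08200245700245701))
55 (array([499.42817958,  39.12669027,   1.56632007]), np.float64(0.06653504442250735))
side (array([501.39661655,  37.60108114,   1.6746186 ]), np.float64(0.2839787395596052))
side (array([501.95235258,  38.30197922,   1.70066552]), np.float64(0.22753128555176338))
scene (array([502.71141658,  36.57978014,   1.50117173]), np.float64(0.38218303435694745))
scene (array([502.71141658,  36.57978014,   1.50117173]), np.float64(0.32441471571906355))
```

Call:
send_rows(
  targets=[
    [1, 0.045, 0.004, 0, 0, 0, 0.14],
    [1, 0.09, 0.008, 0, 0, 0, 0.28],
    [1, 0.135, 0.012, 0, 0, 0, 0.42],
    [1, 0.18, 0.016, 0, 0, 0, 0.56],
    [1, 0.225, 0.02, 0.03, 0, 0, 0.7],
    [1, 0.27, 0.023, 0.06, 0, 0, 0.785],
    [1, 0.306, 0.026, 0.1, 0, 0, 0.785],
    [1, 0.306, 0.026, 0.14, 0, 0, 0.785],
    [1, 0.306, 0.026, 0.14, 0, 0, 0.785],
    [1, 0.306, 0.026, 0.14, 0, 0, 0.785],
  ],
)

```text
clock: 1.8
ee_pos: [532.4, 344.5, 120.0]
orientation: [0.924, 0.382, -0.001, 0.001]
wrist_force: [0.5, -0.8, 0.6]
width: 0.997
```

```bash
python3 - <<'E'
from h import *
import pickle
c=calibration('wrist'); s=bot.sense(); snap('wrist','w2.png')
pickle.dump(c,open('w2.pkl','wb')); print(s['ee_pos'],s['orientation'],s['clock'],s['q'])
print(proj('wrist',[[533,345,22],[533,345,0]],c))
E
```

```text
[532.41533653 344.46368547 120.03914888] [ 0.92404515  0.38227966 -0.00135573  0.00099111] 1.8 [-0.57747502  0.56049408 -0.03761999  1.41788571  0.02321741  1.16670442
 -1.40480779]
[[319.65027981 240.54052681]
 [319.59464686 232.74404758]]
```

View pics/w2.png

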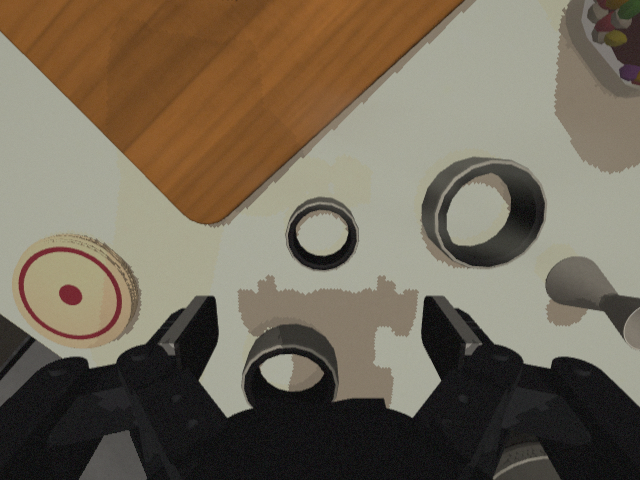

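Call:
send_rows(
  targets=[
    [0.9, 0, 0, 0.03, 0, 0, 0],
    [0.9, 0, 0, 0.06, 0, 0, 0],
    [0.9, 0, 0, 0.09, 0, 0, 0],
    [0.9, 0, 0, 0.105, 0, 0, 0],
    [0.9, 0, 0, 0.113, 0, 0, 0],
    [0.9, 0, 0, 0.117, 0, 0, 0],
    [0.9, 0, 0, 0.117, 0, 0, 0],
  ],
)

```text
clock: 2.55
ee_pos: [533.2, 346.4, 5.6]
orientation: [0.924, 0.383, 0.001, -0.0]
wrist_force: [-0.3, 0.4, 0.2]
width: 0.902
```

Call:
send_rows(
  targets=[
    [0.75, 0, 0, 0, 0, 0, 0],
    [0.6, 0, 0, 0, 0, 0, 0],
    [0.5, 0, 0, 0, 0, 0, 0],
    [0.5, 0, 0, 0, 0, 0, 0],
    [0.5, 0, 0, 0, 0, 0, 0],
    [0.5, 0, 0, 0, 0, 0, 0],
  ],
)

```text
clock: 3.15
ee_pos: [533.3, 346.8, 6.5]
orientation: [0.924, 0.383, 0.002, -0.0]
wrist_force: [-0.1, -0.9, 6.1]
width: 0.602
```

Call:
send_rows(
  targets=[
    [0.9, 0, 0, 0, 0, 0, 0],
    [0.9, 0, 0, -0.001, 0, 0, 0],
    [0.9, 0, 0, -0.001, 0, 0, -0.14],
    [0.9, 0, 0, -0.001, 0, 0, -0.28],
    [0.9, 0, 0, -0.001, 0, 0, -0.42],
    [0.9, 0, 0, -0.001, 0, 0, -0.56],
    [0.9, 0, 0, -0.001, 0, 0, -0.7],
    [0.9, 0, 0, -0.001, 0, 0, -0.84],
    [0.9, 0, 0, -0.001, 0, 0, -0.98],
    [0.9, 0, 0, -0.001, 0, 0, -1.12],
  ],
)

```text
clock: 4.15
ee_pos: [531.8, 345.9, 5.0]
orientation: [0.577, 0.817, -0.0, -0.0]
wrist_force: [0.2, 0.0, 0.5]
width: 0.901
```

Call:
send_rows(
  targets=[
    [0.9, 0, 0, 0, 0, 0, -0.14],
    [0.9, 0, 0, 0, 0, 0, -0.28],
    [0.9, 0, 0, 0, 0, 0, -0.42],
    [0.9, 0, 0, 0, 0, 0, -0.45],
    [0.9, 0, 0, 0, 0, 0, -0.45],
    [0.7, 0, 0, 0, 0, 0, -0.45],
    [0.5, 0, 0, 0, 0, 0, -0.45],
    [0.5, 0, 0, 0, 0, 0, -0.45],
    [0.5, 0, 0, 0, 0, 0, -0.45],
    [0.5, 0, 0, 0, 0, 0, -0.45],
  ],
)

```text
clock: 5.15
ee_pos: [532.5, 346.6, 6.0]
orientation: [0.383, 0.924, 0.001, 0.0]
wrist_force: [0.1, 0.5, 4.4]
width: 0.604
```

```bash
python3 - <<'E'
from h import *
s=bot.sense(); print(s)
E
```

```text
{'clock': 5.15, 'q': array([-0.33577034,  0.72159654, -0.41576377,  1.51150162,  0.32795339,
        0.9764273 , -0.05895704]), 'joint_vel': array([ 0.00136329, -0.00109821, -0.00391644,  0.00066032,  0.00031774,
        0.00111662,  0.00356768]), 'joint_efforts': array([ 3.12255300e-02, -4.68034708e+01, -5.73601574e+00, -1.73055303e+01,
        7.25940918e-02, -6.24181679e-02,  3.51555040e-02]), 'ee_pos': array([532.46672045, 346.56620217,   6.0346899 ]), 'orientation': array([3.82993666e-01, 9.23750654e-01, 6.43645110e-04, 4.08137665e-04]), 'wrist_force': array([0.12482555, 0.46236946, 4.4365474 ]), 'moment': array([-0.03596945,  0.04700157, -0.04122439]), 'width': 0.6044681985940935}
```

Call:
send_rows(
  targets=[
    [0.5, 0, 0, -0.01, 0, 0, 0],
    [0.5, 0, 0, -0.04, 0, 0, 0],
    [0.5, 0, 0, -0.08, 0, 0, 0.13],
    [0.5, 0, 0, -0.12, 0, 0, 0.26],
    [0.5, 0, 0, -0.16, 0, 0, 0.39],
    [0.5, 0, 0, -0.2, 0, 0, 0.52],
    [0.5, 0, 0, -0.24, 0, 0, 0.65],
    [0.5, 0, 0, -0.26, 0, 0, 0.785],
    [0.5, 0, 0, -0.26, 0, 0, 0.785],
    [0.5, 0, 0, -0.26, 0, 0, 0.785],
  ],
)

```text
clock: 6.15
ee_pos: [531.5, 345.7, 264.5]
orientation: [0.706, 0.708, -0.001, 0.0]
wrist_force: [-0.4, -0.8, -1.5]
width: 0.603
```

```bash
python3 - <<'E'
from h import *
import pickle
c=calibration('wrist'); s=bot.sense(); snap('wrist','w3.png',(240,180,400,340),3)
pickle.dump((c,s),open('w3.pkl','wb')); print(s['ee_pos'],s['orientation'],s['clock'],s['wrist_force'],s['width'])
for h in(0,22): print(proj('',[[*s['ee_pos'][:2],s['ee_pos'][2]-6+h]],c))
E
```

```text
[531.50202548 345.71185775 264.49608856] [ 7.06174215e-01  7.08037746e-01 -7.26743205e-04  5.87320885e-06] 6.15 [-0.4166344  -0.81754613 -1.51528435] 0.6025298435414898
[[318.56766735 296.49629348]]
[[318.43382249 319.70482592]]
```

View pics/w3.png

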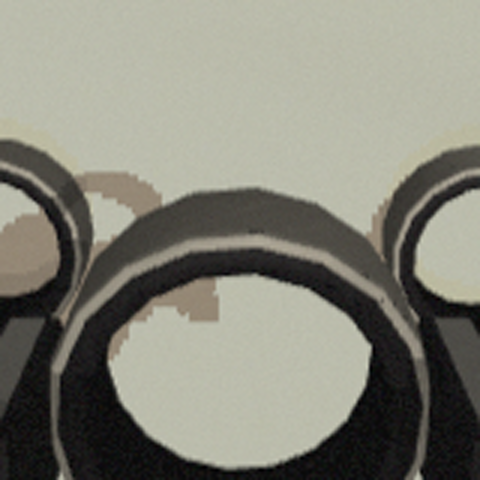

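```bash
cat > rel.py <<'E'
from h import *
from scipy.optimize import least_squares
# collar y, z from wrist rows (yaw 0): rows of [outer top near, bore top near, bore bottom far, outer bottom near]
def coll(c,s,rows,u):
    T=s['ee_pos']
    def pts(p): x,y,z=T+p; return proj('',[[x,y+27,z+22],[x,y+21,z+22],[x,y-21,z],[x,y+27,z]],c)
    def f(p):
        q=pts(p); return np.r_[q[:,1]-rows,q[:,0].mean()-u]
    o=least_squares(f,[0,0,-6.]); return o.x,o.fun
E
python3 - <<'E'
from rel import *
import pickle
c,s=pickle.load(open('w3.pkl','rb')); print(coll(c,s,np.array([259,271,336,242.7]),320.))
E
```

```text
(array([ 0.62160084, -0.70708437, -7.31111776]), array([-8.08962519e-01,  1.42699905e+00, -3.97482736e-01, -3.27723236e-01,
        2.46658090e-07]))
```

Call:
send_rows(
  targets=[
    [0.5, -0.045, -0.005, 0, 0, 0, 0],
    [0.5, -0.09, -0.01, 0, 0, 0, 0],
    [0.5, -0.135, -0.015, 0, 0, 0, 0],
    [0.5, -0.18, -0.02, 0, 0, 0, 0],
    [0.5, -0.225, -0.025, 0, 0, 0, 0],
    [0.5, -0.265, -0.03, 0, 0, 0, 0],
    [0.5, -0.295, -0.033, 0.01, 0, 0, 0],
    [0.5, -0.3055, -0.033, 0.02, 0, 0, 0],
    [0.5, -0.3055, -0.033, 0.02, 0, 0, 0],
    [0.5, -0.3055, -0.033, 0.02, 0, 0, 0],
  ],
)

```text
clock: 7.2
ee_pos: [498.3, 42.6, 244.1]
orientation: [0.706, 0.708, -0.0, -0.002]
wrist_force: [-0.4, 0.0, -0.6]
width: 0.603
```

```bash
python3 - <<'E'
from h import *
import pickle
S=[]
for i in range(6):
    s=bot.sense(); c=calibration('wrist'); R=np.array(c['R']); C=-R.T@np.array(c['t']).ravel()
    print(s['ee_pos'].round(2), C.round(2), (C-s['ee_pos']).round(2), s['wrist_force'].round(1))
    if i<5: grab_frame('scene')
snap('wrist','w4.png',(240,180,400,340),4)
pickle.dump((c,s),open('w4.pkl','wb')); print(bot.sense()['clock'])
E
```

```text
[498.33  42.57 244.08] [498.83 112.97 387.66] [  0.5   70.4  143.58] [-0.4  0.  -0.6]
[498.78  43.18 244.72] [498.99 113.6  388.33] [  0.21  70.42 143.61] [-0.1  0.9 -1.1]
[499.08  43.3  245.18] [499.11 113.72 388.74] [2.0000e-02 7.0420e+01 1.4356e+02] [-0.3 -1.  -0.1]
[499.24  43.07 245.42] [499.19 113.55 388.97] [-5.0000e-02  7.0480e+01  1.4355e+02] [ 0.2  0.9 -0.8]
[499.28  42.72 245.57] [499.25 113.23 389.07] [-3.0000e-02  7.0520e+01  1.4351e+02] [ 0.3  0.1 -0.9]
[499.3   42.29 245.59] [499.29 112.86 389.1 ] [-2.0000e-02  7.0570e+01  1.4352e+02] [ 0.4 -1.5 -0. ]
7.5
```

View pics/w4.png

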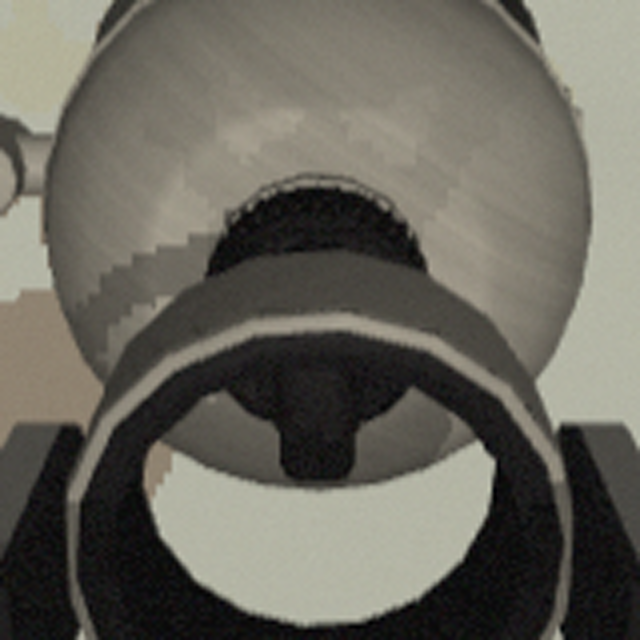

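```bash
python3 - <<'E'
from rel import *
import pickle
c,s=pickle.load(open('w4.pkl','rb')); T=s['ee_pos']; print(T)
print(coll(c,s,180+np.array([318,335,626,250])/4,320.))
# cap: arc bottom edge near (y+19,157)/(bevel?), bar end (y-16,204)
def f(p):
    q=proj('',[[p[0],p[1]+19,157],[p[0],p[1]-16,204]],c); return np.r_[q[:,1]-[226.5,299.5],q[:,0].mean()-319.4]
o=least_squares(f,[499,40]); print(o.x,o.fun)
print(bot.sense()['ee_pos'])
# scale by depth check
R=np.array(c['R']);print(R.round(4))
E
```

```text
[499.30447294  42.29394146 245.58668108]
(array([ 0.61220232,  0.37107541, -6.52662661]), array([-3.39851257e+00,  6.72679281e+00, -1.94893373e+00, -1.95883284e+00,
        3.05408059e-06]))
[499.82077179  38.47727938] [-1.86882095e+00  1.69614588e+00  6.94115391e-04]
[499.28299435  41.90191401 245.58065665]
[[ 1.      0.0029  0.0017]
 [ 0.0024 -0.9615  0.2748]
 [ 0.0024 -0.2748 -0.9615]]
```

```bash
python3 - <<'E'
from rel import *
from fit import capfit
import pickle
for f,rows,u in(('w3.pkl',[258.3,271,336,242.7],320),('w4.pkl',[258.3,None,336.5,242.5],320)):
    c,s=pickle.load(open(f,'rb')); T=s['ee_pos']
    k=[i for i,r in enumerate(rows) if r]; rr=np.array([rows[i] for i in k])
    def g(p):
        x,y,z=T+p; q=proj('',np.array([[x,y+27,z+22],[x,y+21,z+22],[x,y-21,z],[x,y+27,z]])[k],c); return np.r_[q[:,1]-rr,q[:,0].mean()-u]
    o=least_squares(g,[0,0,-6]);print(o.x,o.fun)
    print('z fixed -6.3: ', [least_squares(lambda p:g([p[0],p[1],z]),[0,0]).x.round(2) for z in(-6.3,-7.3)])
c=pickle.load(open('w1.pkl','rb')); print(proj('',[[499.4,39,180]],c))
R=np.array(c['R']); print(-R.T@np.array(c['t']).ravel())
g=cv2.imread('pics/raw_w1.png').max(2); print('row at cap',g[245,270:350]); print('col',g[205:290,309])
E
```

```text
[ 0.62037189 -0.47130894 -6.93698914] [-3.65170667e-01  1.21794771e+00 -4.08398512e-01 -5.92236458e-01
  2.15230244e-06]
z fixed -6.3:  [array([ 0.62, -0.22]), array([ 0.62, -0.61])]
[ 0.63252355 -0.37088241 -5.9847848 ] [ 4.95341236e-02 -1.05092451e-02 -4.76256088e-02 -2.02324486e-08]
z fixed -6.3:  [array([ 0.63, -0.49]), array([ 0.64, -0.89])]
[[308.47363409 248.71472704]]
[506.76593414 109.77837214 404.48787808]
row at cap [129 132 135 133 136 138 137 141 138 139  93  82  26  22  28  24  30  27
  33  28  31  35  31  27  34  27  22  26  11  25  26  20  27  26  31  30
  28  33  33  31  33  36  33  32  30  24  16  31  24  28  36  31  38  35
  31  33  37  33  32  33  29  30  30  21  33  27  38 120 139 137 135 136
 134 134 133 134 130 135 136 131]
col [134 130 130 129 130 128 123 124 127  94 105  78  24  10  22  25  20  16
  29  21  29  27  25  22  21  10  16  16  23  15  23  23  23  27  25  27
  30  35  34  34  31  34  32  29  35  29  30  28  35  33  29  31  37  30
  24  33  24  28  29  26  22  30  37  35  25  36  30  27  28  33  30  32
  33  31  30  31  28  27  28  39  66  72  68  69  60]
```

Call:
send_rows(
  targets=[
    [0.5, -0.0013, 0, 0.01, 0, 0, 0],
    [0.5, -0.0013, 0, 0.015, 0, 0, 0],
    [0.5, -0.0013, 0, 0.02, 0, 0, 0],
    [0.5, -0.0013, 0, 0.02, 0, 0, 0],
    [0.5, -0.0013, 0, 0.02, 0, 0, 0],
    [0.5, -0.0013, 0, 0.02, 0, 0, 0],
    [0.5, -0.0013, 0, 0.02, 0, 0, 0],
    [0.5, -0.0013, 0, 0.02, 0, 0, 0],
  ],
)

```text
clock: 8.3
ee_pos: [499.2, 39.2, 225.6]
orientation: [0.707, 0.707, 0.0, 0.0]
wrist_force: [-0.8, 0.3, -0.6]
width: 0.601
```

```bash
python3 - <<'E'
from h import *
for i in range(3):
    s=bot.sense(); print(s['ee_pos'].round(2), s['orientation'].round(4)); grab_frame('scene')
E
```

```text
[499.18  39.24 225.56] [7.071e-01 7.071e-01 2.000e-04 2.000e-04]
[499.14  39.27 225.5 ] [7.071e-01 7.071e-01 2.000e-04 1.000e-04]
[499.11  39.25 225.44] [7.071e-01 7.071e-01 1.000e-04 1.000e-04]
```

Call:
send_rows(
  targets=[
    [0.5, 0, 0, 0.008, 0, 0, 0],
    [0.5, 0, 0, 0.016, 0, 0, 0],
    [0.5, 0, 0, 0.024, 0, 0, 0],
    [0.5, 0, 0, 0.031, 0, 0, 0],
    [0.5, 0, 0, 0.035, 0, 0, 0],
    [0.5, 0, 0, 0.039, 0, 0, 0],
    [0.5, 0, 0, 0.043, 0, 0, 0],
    [0.5, 0, 0, 0.046, 0, 0, 0],
    [0.5, 0, 0, 0.046, 0, 0, 0],
    [0.5, 0, 0, 0.046, 0, 0, 0],
  ],
)

```text
clock: 9.45
ee_pos: [499.1, 39.3, 179.4]
orientation: [0.707, 0.707, 0.0, 0.0]
wrist_force: [-0.9, -0.1, -1.1]
width: 0.604
```

```bash
python3 - <<'E'
from h import *
s=bot.sense(); print(s['ee_pos'].round(2), s['orientation'].round(4),s['wrist_force'],s['moment'])
E
```

```text
[499.1   39.28 179.4 ] [7.071e-01 7.071e-01 1.000e-04 1.000e-04] [-0.94552325 -0.12812968 -1.14024411] [-0.00431296  0.0697501   0.05435469]
```

Collar bottom is at about 173, so it has passed over the cap's edge with no force. I'll continue down to the spigot at 155 and then the shoulder at 150.

Call:
send_rows(
  targets=[
    [0.5, 0, 0, 0.004, 0, 0, 0],
    [0.5, 0, 0, 0.008, 0, 0, 0],
    [0.5, 0, 0, 0.012, 0, 0, 0],
    [0.5, 0, 0, 0.015, 0, 0, 0],
    [0.5, 0, 0, 0.017, 0, 0, 0],
    [0.5, 0, 0, 0.019, 0, 0, 0],
    [0.5, 0, 0, 0.02, 0, 0, 0],
    [0.5, 0, 0, 0.021, 0, 0, 0],
    [0.5, 0, 0, 0.021, 0, 0, 0],
  ],
)

```text
clock: 10.35
ee_pos: [499.0, 39.2, 158.2]
orientation: [0.707, 0.707, -0.0, -0.0]
wrist_force: [0.1, 0.6, -0.5]
width: 0.607
```

Call:
send_rows(
  targets=[
    [0.5, 0, 0, 0.001, 0, 0, 0],
    [0.5, 0, 0, 0.002, 0, 0, 0],
    [0.5, 0, 0, 0.002, 0, 0, 0],
    [0.5, 0, 0, 0.002, 0, 0, 0],
  ],
)

```text
clock: 10.75
ee_pos: [499.0, 39.2, 156.3]
orientation: [0.707, 0.707, -0.0, -0.0]
wrist_force: [0.2, 0.2, -1.0]
width: 0.602
```

Call:
send_rows(
  targets=[
    [0.5, 0, 0, 0.0005, 0, 0, 0],
    [0.5, 0, 0, 0.001, 0, 0, 0],
    [0.5, 0, 0, 0.0012, 0, 0, 0],
    [0.5, 0, 0, 0.0012, 0, 0, 0],
  ],
)

```text
clock: 11.15
ee_pos: [499.1, 39.2, 156.0]
orientation: [0.707, 0.707, 0.0, 0.0]
wrist_force: [-2.5, 0.3, 6.1]
width: 0.602
```

Call:
send_rows(
  targets=[
    [0.65, 0, 0, -0.0005, 0, 0, 0],
    [0.7, 0, 0, -0.0005, 0, 0, 0],
    [0.8, 0, 0, -0.0005, 0, 0, 0],
    [0.85, 0, 0, -0.0005, 0, 0, 0],
    [0.85, 0, 0, -0.0005, 0, 0, 0],
    [0.85, 0, 0, -0.01, 0, 0, 0],
    [0.85, 0, 0, -0.03, 0, 0, 0],
    [0.85, 0, 0, -0.06, 0, 0, 0],
    [0.85, 0, 0, -0.085, 0, 0, 0],
    [0.85, 0, 0, -0.085, 0, 0, 0],
  ],
)

```text
clock: 12.15
ee_pos: [501.9, 39.7, 244.9]
orientation: [0.707, 0.707, 0.004, 0.003]
wrist_force: [0.4, 0.2, 0.3]
width: 0.851
```

```bash
python3 - <<'E'
from fit import *
import pickle
grab_frame('scene');grab_frame('scene')
c=calibration('wrist'); s=bot.sense(); snap('wrist','w5.png',(240,170,400,330),4)
pickle.dump((c,s),open('w5.pkl','wb')); print(s['ee_pos'],s['clock'])
print('predicted collar top outer', [proj('',[499+27*a,39.2+27*b,172],c)[0].round(1) for a,b in((-1,0),(1,0),(0,1),(0,-1))])
E
```

```text
[499.40049859  39.26985615 240.983618  ] 12.25
predicted collar top outer [array([276.2, 254.6]), array([359.5, 254.5]), array([317.8, 213.6]), array([317.9, 292.8])]
```

View pics/w5.png

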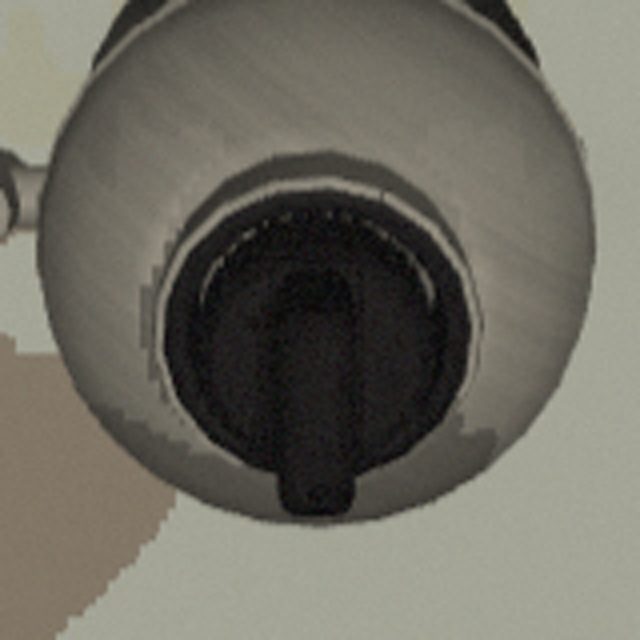

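Collar is seated concentric: steel rim at crop columns 157–482, predicted centre matches within 1 px, and it looks level. Next I descend on the bar and grip it.

Call:
send_rows(
  targets=[
    [0.5, 0, 0, 0.01, 0, 0, 0],
    [0.45, 0, 0, 0.025, 0, 0, 0],
    [0.4, 0, 0, 0.04, 0, 0, 0],
    [0.4, 0, 0, 0.05, 0, 0, 0],
    [0.4, 0, 0, 0.056, 0, 0, 0],
    [0.4, 0, 0, 0.056, 0, 0, 0],
    [0.4, 0, 0, 0.056, 0, 0, 0],
  ],
)

```text
clock: 13.0
ee_pos: [499.2, 39.3, 184.2]
orientation: [0.707, 0.707, 0.0, 0.0]
wrist_force: [0.6, -0.3, 0.3]
width: 0.401
```

Call:
send_rows(
  targets=[
    [0.3, 0, 0, 0, 0, 0, 0],
    [0.2, 0, 0, 0, 0, 0, 0],
    [0.14, 0, 0, 0, 0, 0, 0],
    [0.08, 0, 0, 0, 0, 0, 0],
    [0, 0, 0, 0, 0, 0, 0],
    [0, 0, 0, 0, 0, 0, 0],
    [0, 0, 0, 0, 0, 0, 0],
  ],
)

```text
clock: 13.7
ee_pos: [499.3, 39.3, 184.7]
orientation: [0.707, 0.707, 0.0, 0.0]
wrist_force: [-1.2, -0.5, 5.2]
width: 0.108
```

```bash
python3 - <<'E'
from h import *
s=bot.sense(); print(s['ee_pos'].round(2), s['orientation'].round(4),s['wrist_force'],s['moment'],s['q'].round(2),s['width'])
E
```

```text
[499.29  39.32 184.72] [7.071e-01 7.072e-01 4.000e-04 3.000e-04] [-1.21650979 -0.46237749  5.19774042] [-0.01530772  0.27987172  0.04152132] [ 0.04  0.25 -0.19  1.71  0.05  1.18 -0.16] 0.10798295282920393
```

Call:
send_rows(
  targets=[
    [0, 0, 0, 0, 0, 0, 0.03],
    [0, 0, 0, 0, 0, 0, 0.06],
    [0, 0, 0, 0, 0, 0, 0.09],
    [0, 0, 0, 0, 0, 0, 0.12],
    [0, 0, 0, 0, 0, 0, 0.12],
  ],
)

```text
clock: 14.2
ee_pos: [499.7, 39.2, 184.7]
orientation: [0.749, 0.663, 0.001, 0.001]
wrist_force: [0.8, -0.4, 5.1]
width: 0.111
```

```bash
cat > st.py <<'E'
from h import *
from scipy.spatial.transform import Rotation as Ro
s=bot.sense(); R=Ro.from_quat(s['orientation']).as_matrix()
print(s['ee_pos'].round(2),'yaw(tool z) from start',round(float(np.arctan2(R[0,0],R[1,0])),4),'tilt',round(float(np.arccos(-R[2,2])),4),s['wrist_force'].round(2),s['moment'].round(3),'q7',s['q'][6].round(3),s['width'].round(3),s['clock'])
E
python3 st.py
```

```text
Traceback (most recent call last):
  File "st.py", line 4, in <module>
    print(s['ee_pos'].round(2),'yaw(tool z) from start',round(float(np.arctan2(R[0,0],R[1,0])),4),'tilt',round(float(np.arccos(-R[2,2])),4),s['wrist_force'].round(2),s['moment'].round(3),'q7',s['q'][6].round(3),s['width'].round(3),s['clock'])
                                                                                                                                                                                                                   ^^^^^^^^^^^^^^^^
AttributeError: 'float' object has no attribute 'round'
```

```bash
sed -i "s/s\['width'\].round(3)/round(s['width'],3)/" st.py; python3 st.py
```

```text
[499.72  39.23 184.7 ] yaw(tool z) from start 0.121 tilt 0.0018 [ 0.8  -0.43  5.07] [-0.01   0.066 -0.012] q7 -0.276 0.111 14.2
```

Call:
send_rows(
  targets=[
    [0, 0, 0, 0, 0, 0, 0.04],
    [0, 0, 0, 0, 0, 0, 0.08],
    [0, 0, 0, 0, 0, 0, 0.1],
    [0, 0, 0, 0, 0, 0, 0.1],
  ],
)

```text
clock: 14.6
ee_pos: [499.9, 39.2, 184.7]
orientation: [0.781, 0.625, 0.001, 0.001]
wrist_force: [0.1, -1.1, 5.6]
width: 0.11
```

```bash
python3 st.py
```

```text
[499.91  39.2  184.72] yaw(tool z) from start 0.2205 tilt 0.0022 [ 0.13 -1.1   5.58] [-0.031 -0.079 -0.032] q7 -0.372 0.11 14.6
```

It gives in the +wz direction: yaw followed to 0.22 rad and the moment stayed around 0.03 N m. I'll turn to about 1.48 rad in total.

Call:
send_rows(
  targets=[
    [0, 0, 0, 0, 0, 0, 0.07],
    [0, 0, 0, 0, 0, 0, 0.14],
    [0, 0, 0, 0, 0, 0, 0.21],
    [0, 0, 0, 0, 0, 0, 0.28],
    [0, 0, 0, 0, 0, 0, 0.35],
    [0, 0, 0, 0, 0, 0, 0.42],
    [0, 0, 0, 0, 0, 0, 0.49],
    [0, 0, 0, 0, 0, 0, 0.56],
    [0, 0, 0, 0, 0, 0, 0.63],
    [0, 0, 0, 0, 0, 0, 0.63],
  ],
)

```text
clock: 15.6
ee_pos: [500.0, 39.0, 184.7]
orientation: [0.936, 0.352, 0.001, 0.001]
wrist_force: [1.4, 0.2, 5.2]
width: 0.113
```

```bash
python3 st.py
```

```text
[500.    39.04 184.72] yaw(tool z) from start 0.8514 tilt 0.0024 [1.43 0.17 5.22] [-0.06  -0.076 -0.084] q7 -0.982 0.113 15.6
```

Call:
send_rows(
  targets=[
    [0, 0, 0, 0, 0, 0, 0.07],
    [0, 0, 0, 0, 0, 0, 0.14],
    [0, 0, 0, 0, 0, 0, 0.21],
    [0, 0, 0, 0, 0, 0, 0.28],
    [0, 0, 0, 0, 0, 0, 0.35],
    [0, 0, 0, 0, 0, 0, 0.42],
    [0, 0, 0, 0, 0, 0, 0.49],
    [0, 0, 0, 0, 0, 0, 0.56],
    [0, 0, 0, 0, 0, 0, 0.635],
    [0, 0, 0, 0, 0, 0, 0.635],
  ],
)

```text
clock: 16.6
ee_pos: [500.1, 38.9, 184.7]
orientation: [0.999, 0.043, 0.001, 0.0]
wrist_force: [1.1, -0.2, 4.2]
width: 0.113
```

```bash
python3 - <<'E'
from h import *
snap('wrist','w6.png',(240,170,400,330),4)
E
python3 st.py
```

```text
[500.1   38.87 184.71] yaw(tool z) from start 1.484 tilt 0.0027 [ 0.73 -0.9   5.87] [-0.113 -0.177 -0.037] q7 -1.593 0.112 16.65
```

View pics/w6.png

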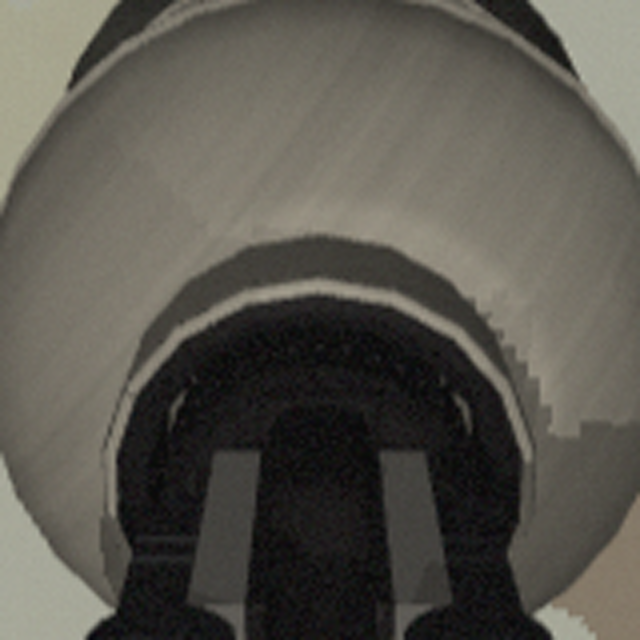

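The bar is aligned between the pads, so the cap turned with the gripper. Lifting gently first.

Call:
send_rows(
  targets=[
    [0, 0, 0, -0.002, 0, 0, 0],
    [0, 0, 0, -0.004, 0, 0, 0],
    [0, 0, 0, -0.006, 0, 0, 0],
    [0, 0, 0, -0.006, 0, 0, 0],
  ],
)

```text
clock: 17.05
ee_pos: [499.2, 38.2, 189.9]
orientation: [0.999, 0.043, 0.0, 0.001]
wrist_force: [3.6, -2.9, -1.8]
width: 0.115
```

```bash
python3 st.py
```

```text
[499.2   38.21 189.91] yaw(tool z) from start 1.4855 tilt 0.0013 [ 3.6  -2.93 -1.85] [-0.72  -0.771 -0.027] q7 -1.594 0.115 17.05
```

Call:
send_rows(
  targets=[
    [0, 0, 0, -0.003, 0, 0, 0],
    [0, 0, 0, -0.006, 0, 0, 0],
    [0, 0, 0, -0.01, 0, 0, 0],
    [0, 0, 0, -0.014, 0, 0, 0],
    [0, 0, 0, -0.018, 0, 0, 0],
    [0, 0, 0, -0.022, 0, 0, 0],
    [0, 0, 0, -0.022, 0, 0, 0],
  ],
)

```text
clock: 17.75
ee_pos: [499.0, 39.8, 212.8]
orientation: [0.999, 0.043, 0.0, -0.0]
wrist_force: [0.7, -0.3, -0.8]
width: 0.111
```

```bash
python3 st.py
```

```text
[499.03  39.83 212.83] yaw(tool z) from start 1.4842 tilt 0.0009 [ 0.67 -0.35 -0.78] [-0.011  0.009 -0.016] q7 -1.594 0.111 17.75
```

Free now, and the lateral force is gone. Lifting to about 65 mm in total.

Call:
send_rows(
  targets=[
    [0, 0, 0, -0.01, 0, 0, 0],
    [0, 0, 0, -0.02, 0, 0, 0],
    [0, 0, 0, -0.03, 0, 0, 0],
    [0, 0, 0, -0.038, 0, 0, 0],
    [0, 0, 0, -0.042, 0, 0, 0],
    [0, 0, 0, -0.042, 0, 0, 0],
    [0, 0, 0, -0.042, 0, 0, 0],
    [0, 0, 0, -0.042, 0, 0, 0],
  ],
)

```text
clock: 18.55
ee_pos: [498.6, 39.1, 253.5]
orientation: [0.999, 0.043, -0.001, 0.0]
wrist_force: [0.1, 0.3, 0.3]
width: 0.113
```

```bash
python3 - <<'E'
from h import *
grab_frame('scene')
snap('wrist','w7.png')
snap('side','s7.png')
a=cv2.imread('pics/raw_w7.png')[120:440,170:490]; b=cv2.imread('pics/raw_s7.png')[140:280,270:410]
cv2.imwrite('pics/fin.png',np.hstack([cv2.resize(a,(400,400)),cv2.resize(b,(400,400),interpolation=cv2.INTER_CUBIC)]))
c=calibration('wrist'); print(((proj('',[[499,39.2,172],[499,66.2,172]],c)-[170,120])*1.25).round(1))
E
python3 st.py
```

```text
[[188.2 159.8]
 [138.8 155.8]]
[498.76  39.21 253.67] yaw(tool z) from start 1.4849 tilt 0.0009 [-0.04 -0.52  0.14] [-0.011 -0.03  -0.006] q7 -1.595 0.113 18.7
```

View pics/fin.png

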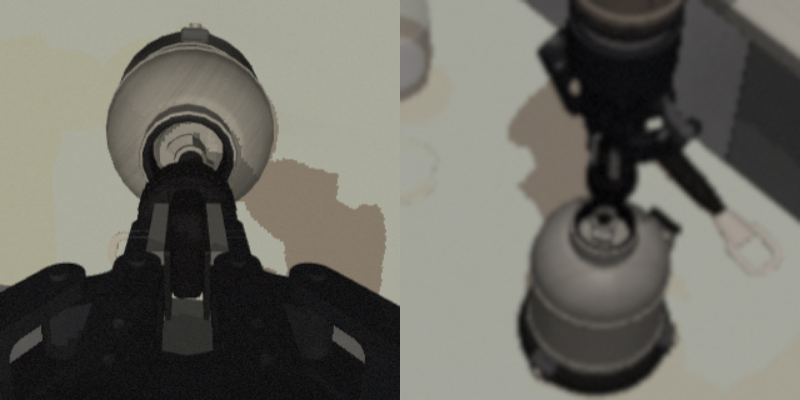

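The final picture shows the cap in the jaws above the open neck. The collar is around the neck (left panel centre about column 188, predicted 188). Handing in.

```bash
python3 -c "
from rig import bot
print(bot.close_job())"
```

```text
the job is handed in; nothing more can be done
None
```

The job is done and handed in at about 18.7 s on the robot clock; no verdict is reported, so I have only my own checks.

- **Collar:** I picked the smallest of the three rings and centred it in the jaws with two crossed squeezes. I lowered it over the left keg's cap until it touched the shoulder at about 6 N, then let go. A picture afterwards showed it concentric within about 1 px of prediction and apparently level.
- **Cap:** I gripped the finger bar and tried +wz (clockwise seen from above) first. It gave at once, with the moment staying under about 0.1 N m, so I never needed to try the other way. After 1.48 rad (85°) it lifted off. The most I felt was a few newtons sideways as it left the neck.
- **Last checks:** The cap is held (opening 0.11, about right for the 11 mm bar) and stands about 69 mm higher than it sat. It is on the keg's axis to within about 1 mm, with wrist force near zero. The last pictures show the collar still in place round the open neck.
- **Disagreement:** The cameras put the keg 2–3 mm apart in x. I used the wrist view, corrected by how the gripped collar appeared in it, and the fit went without resistance.
- **Not checked:** I took no picture of the other cap, glass, jigger or lime at the end. No unexpected contact force showed in my readings.

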